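# Unload the clamshell curing fixture into the block chute

## Robot

A 6-joint arm with a two-finger parallel gripper is mounted at the origin on the work surface. World frame = base frame: x ahead of the robot, y to its left, z up, the work surface at z = 0. Lengths are in mm, angles in rad, forces in N, time in s.
With the tool pointing down it reaches from about 350 to 850 mm from the base axis. Payload 8.1 kg.
Tool frame: the origin (TCP) lies on the centre line of the jaws, within the pads' length; the fingertips stand 14 mm ahead of it and the grasp point (between the pads) lies 5 mm behind it; z points along the fingers, y is the direction in which the jaws open and shut (so a half turn about z gives the same grasp; the last joint's range is limited). The gripper opens to 93 mm and grips with 3 to 60 N. Pads are 15 mm wide; open, the fingers measure 128 mm over their backs; the gripper's body (75 mm by 188 mm) begins 65 mm behind the grasp point.
Start: joints at [1.221, 0.13, 1.488, -0, 1.523, -0.085], TCP at [157.008, 579.098, 232.635] pointing down, gripper open.
Joint ranges: [-2.96, 2.96], [-0.89, 2.26], [0.02, 2.5], [-1.34, 4.48], [0, 2.73], [-2.66, 2.66]. Speed limits (rad/s): [2.39, 2.39, 2.79, 3.14, 3.14, 3.14].

## Interface

Orientations are given as a unit quaternion [x, y, z, w].
In Python, from bench import read_state, viewer, r gives the robot as it stands.
- The arm moves only by the shell command python3 -m inch 'ROWS' [OPENING] [FORCE]. ROWS is JSON, a list that holds one entry, the list of rows, each a list of 4 numbers: the shift along the tool's x, y, z in units of 40 mm (1.0 is 40 mm), then the turn about the tool's z in units of 6 degrees (1.0 is 6 degrees). A call has 1 to 10 rows; each row shifts and turns the commanded pose from where the row before left it, along the tool's axes as they then stand; what a row does not reach is not made up. A row lasts 1/12 s, in which the tool goes at most 41.7 mm and 7.16 degrees, less where a joint would pass 70% of its speed; a pose out of reach is approached as far as the arm can. A call is refused whole if a number of a shift passes 1 or a number of a turn 1, either way. A call with a gripper value outside its range is refused whole. OPENING is the closure in counts, from 0 (fully open) to 255 (shut), set as the call begins (- or left out, the last holds). The fingers move at their own pace and stop on an object; FORCE is the grip in N (left out, the last holds). Time passes only in rows, so rows that do not move let the fingers close. It gives the time, the measured TCP pose, the force and the opening at its end, in the units of the state.
- read_state(): the state, without advancing time (a new reading comes with each control period).
- viewer.grab_frame(name): name is "scene" or "side" or "wrist"; returns the picture (480x640x3 uint8, red, green, blue); there is no depth.
- viewer.camera_info(name): a dict with "fx", "fy", "cx", "cy" (pixels), "rvec" (rotation vector, rad) and "tvec" (3), from world to camera coordinates, as OpenCV has them. Camera axes: x right, y down, z forward; pixel columns grow to the right and rows downward; lengths in mm; the calibration is good to about 2 mm. A picture is of the moment at which its call begins: read the wrist's pose just before it. camera_info takes no time and is no camera call; for the wrist camera it gives the pose at the moment of the call.
- r.close_job(): hands the job in, once; it reports no verdict.
The state is a dict: "t": time; "q": joint angles; "joint_velocities": joint speeds; "joint_torque": joint torques, N m; "ee_pos": TCP position; "tcp_rot": TCP orientation; "wrist_force": force on the tool from outside, world axes, zero at the start; "moment": the same for the moment, N m; "gripper_width": finger opening in mm.
Only numpy, scipy, OpenCV 4.12 (cv2) and the standard library are available. Lean on these libraries where they do the work, as an engineer would, in place of code of your own. Each camera call takes 0.05 s, during which the arm holds its last target. There are 200 camera calls.

## Task

Swing the lid of the clamshell curing fixture up past vertical so that it stays open by itself, lift out every resin block in it, and feed these and any lying on the bench into the sloping chute so that all of them slide down and queue in it nose first, the small end pointing downhill. When they are all in the chute, shut the fixture's lid again. Do not knock over the brown reagent bottle or the beaker.

Things in the scene. Friction and masses are not known exactly. Their poses are not given: they have to be found in the camera images.
- lid (a joint): hinged upper half of the clamshell fixture, a grey shell 106 x 206 mm, 21 mm high, 250 g; 0 is shut, pi/2 upright, 1.95 rad fully open against its stop. The hinge is free (slight damping, no spring): let go below about 1.5 rad it falls shut; above about 1.7 it falls open and stays.
- lid_hinge (a point): middle of the lid's hinge line, 30 mm above the table, on the fixture's far side. It turns with the lid: its y axis is always the level hinge line; with the lid shut its x axis is the fixture's x. The lid opens by turning positively about y.
- lid_bar (a point): middle of the lid's handle: a round steel bar 10 mm thick, 98 mm long, parallel to the hinge, 45 mm clear of the lid's front edge in the lid's plane, on two 8 mm stays 45 mm either side. Shut, its centre is 38 mm above the table, 157 mm horizontally from the hinge line. It can be pinched from above at any lid angle, turning in the grip.
- fixture: fixed lower half of the fixture, an aluminium tray 106 mm (x) by 206 mm (y), rim 30 mm and inner floor 12 mm above the table, walls 6 mm. Origin: centre of its underside; x points to the hinge, z up. Three nests for one block each at y = -56, 0, +56 mm, between end ribs 6 mm high, 60 mm apart; a block's top stands 6 mm above the rim.
- channel: steel chute, a straight channel sloping down at 22 degrees on a fixed white stand. Origin: middle of its floor at the face of the end stop at the lower end, 34 mm above the table. x points downhill, y across, z up, square to its floor. The floor runs from x = 0 (stop) up to x = -345 mm, 30 mm wide between walls 4 mm thick and 8 mm high.
- channel_hood (a point): middle of the mouth of the clear hood that roofs the chute's lower part, on the channel's floor, 107 mm up from the stop; axes as the chute's. The hood is 34 mm high inside, 38 mm outside. Blocks pass under it.
- channel_load (a point): loading place in the chute's open upper part, on the floor, 295 mm up from the stop; axes as the chute's. Blocks laid here, or anywhere above the queue, slide down by themselves (polished steel, friction about 0.15) and queue end to end from the stop; five reach 250 mm up. A block lying in the chute has its centre 12 mm above the floor.
- block1_c (a point): centre of a moulded resin block (half-way along, half-way up): square body 24 x 24 mm, 36 mm long, with a smaller square nose 14 x 14 x 14 mm on one end; 50 mm overall, about 35 g. x axis towards the nose; y, z square to its sides (it may lie on any side). Starts in a nest of the shut fixture, along the fixture's x, nose to the hinge or to the bar; may be absent.
- block2_c (a point): centre of a moulded resin block (half-way along, half-way up): square body 24 x 24 mm, 36 mm long, with a smaller square nose 14 x 14 x 14 mm on one end; 50 mm overall, about 35 g. x axis towards the nose; y, z square to its sides (it may lie on any side). Starts in a nest of the shut fixture, along the fixture's x, nose to the hinge or to the bar; may be absent.
- block3_c (a point): centre of a moulded resin block (half-way along, half-way up): square body 24 x 24 mm, 36 mm long, with a smaller square nose 14 x 14 x 14 mm on one end; 50 mm overall, about 35 g. x axis towards the nose; y, z square to its sides (it may lie on any side). Starts in a nest of the shut fixture, along the fixture's x, nose to the hinge or to the bar; may be absent.
- block4_c (a point): centre of a moulded resin block (half-way along, half-way up): square body 24 x 24 mm, 36 mm long, with a smaller square nose 14 x 14 x 14 mm on one end; 50 mm overall, about 35 g. x axis towards the nose; y, z square to its sides (it may lie on any side). Starts lying on the bench before the chute, turned any way.
- block5_c (a point): centre of a moulded resin block (half-way along, half-way up): square body 24 x 24 mm, 36 mm long, with a smaller square nose 14 x 14 x 14 mm on one end; 50 mm overall, about 35 g. x axis towards the nose; y, z square to its sides (it may lie on any side). Starts lying on the bench before the chute, turned any way. May be absent.
- reagent: a brown reagent bottle 60 mm across and 150 mm tall, standing near the back; origin at the centre of its underside, z up.
- beaker: an open glass beaker 64 mm across and 85 mm tall, standing on the right; origin at the centre of its underside, z up.
Mind the look-alikes: they are no part of the job. Leave any black look-alike of the part that bears block5_c alone.

How it is judged:
By the outcome, as a careful person would: the job done as asked, in the order asked, and still so for the second after the job is handed in, with the robot touching nothing.
Of block1, block2, block3, block5 only 3 to 4 are there at a start; the rules pass over those that are not, and their reading is None.
At some moment in a run one of block4 may be knocked a few centimetres aside while the robot is not near it.
Once in a run the grip may slacken for a moment while it holds something.
It also fails if it takes over 210 s, if anything falls off the work surface, if the arm or the gripper's body presses on something with over 40 N, if the wrist force passes 120 N, or if a joint passes its speed limit or range.

## Working session

There is one attempt and no reset: what is moved stays moved. The work goes in short steps, Python scripts to look and compute and a shell command to move; the robot and the scene stay as the last step left them, time stands still between calls to the robot, and variables do not carry over. Pictures are saved under pics/ and viewed, about 12 in all and at most 16, crops included, and the job is handed in when it is done.

```bash
mkdir -p pics; ls; cat > h.py <<'E'
import numpy as np, cv2, json
from bench import read_state, viewer, r
from scipy.spatial.transform import Rotation as R
def grab(n,f=None):
    ci=viewer.camera_info(n); im=np.array(viewer.grab_frame(n))
    if f: cv2.imwrite('pics/'+f,im[:,:,::-1])
    return im,ci
def ray(ci,u,v):
    M=R.from_rotvec(np.array(ci['rvec']).ravel()).as_matrix(); t=np.array(ci['tvec']).ravel()
    d=M.T@np.array([(u-ci['cx'])/ci['fx'],(v-ci['cy'])/ci['fy'],1]); return -M.T@t,d/np.linalg.norm(d)
def onz(ci,u,v,z):
    o,d=ray(ci,u,v); return o+d*(z-o[2])/d[2]
def px(ci,P):
    p,_=cv2.projectPoints(np.array(P,float).reshape(-1,3),np.array(ci['rvec'],float),np.array(ci['tvec'],float),np.array([[ci['fx'],0,ci['cx']],[0,ci['fy'],ci['cy']],[0,0,1.]]),None); return p.reshape(-1,2)
def st():
    s=read_state(); m=R.from_quat(s['tcp_rot']).as_matrix(); return s,np.array(s['ee_pos']),m
E
python3 - <<'E'
from h import *
for n in('scene','side','wrist'):
    im,ci=grab(n,n+'0.png'); print(n,{k:np.round(v,3).tolist() for k,v in ci.items()}, -R.from_rotvec(ci['rvec']).as_matrix().T@np.array(ci['tvec']))
s,p,m=st();print(s['t'],p,m.round(3).tolist(),s['gripper_width'])
E
```

```text
pics
scene {'fx': 446.533, 'fy': 446.533, 'cx': 319.134, 'cy': 239.06, 'rvec': [1.945, 1.708, -0.572], 'tvec': [-25.649, -375.369, 1262.687]} [1058.6115395  -118.75409567  775.35654183]
side {'fx': 496.516, 'fy': 496.516, 'cx': 318.484, 'cy': 241.539, 'rvec': [2.369, -0.723, 0.275], 'tvec': [-490.412, 284.491, 890.365]} [ 203.44160217 -553.22306065  875.63961932]
wrist {'fx': 338.025, 'fy': 338.025, 'cx': 317.173, 'cy': 237.449, 'rvec': [-2.3, -1.758, -0.259], 'tvec': [-599.623, -33.675, 393.226]} [ 78.44660004 600.81912438 384.92890257]
0.15 [156.8519075  578.68309996 231.78830241] [[-0.965, 0.262, -0.001], [0.262, 0.965, -0.001], [0.0, -0.002, -1.0]] 93.34428602925037
```

View pics/scene0.png

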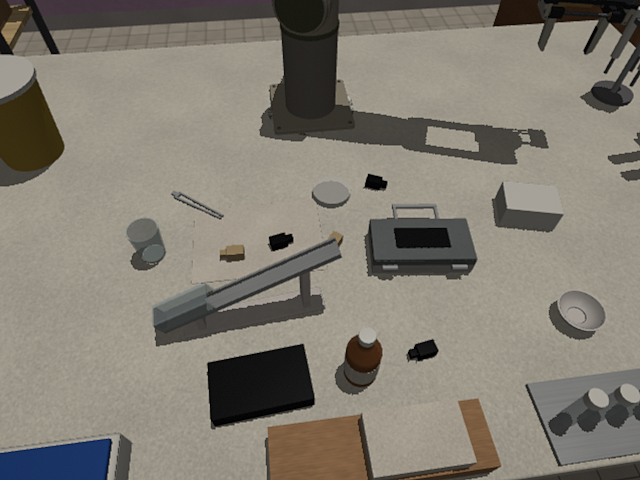

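View pics/side0.png

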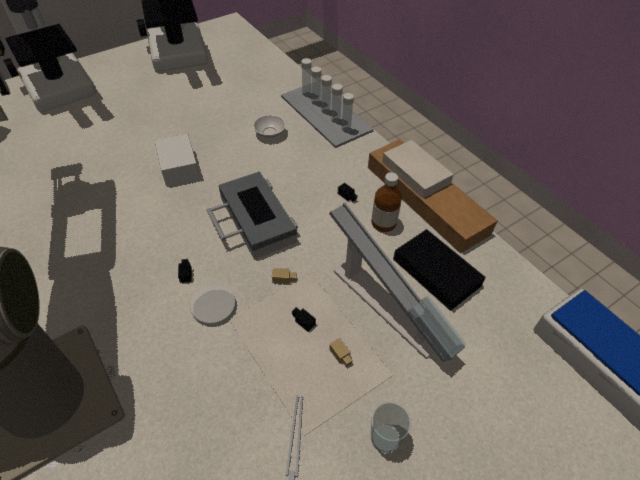

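Scene: the fixture is at about (420,243) with its bar at (415,206). The chute runs from (340,245) down to (160,320). There are tan blocks at (232,253) and (337,240); the black ones are decoys. Side: the tan blocks are at (285,275) and (341,351), the fixture at (257,210), the chute from (340,208) to (450,350).

```bash
cat > pos.py <<'E'
from h import *
S=viewer.camera_info('scene');D=viewer.camera_info('side')
def tri(a,b):
    o1,d1=ray(S,*a);o2,d2=ray(D,*b);A=np.array([d1,-d2]).T
    k=np.linalg.lstsq(A,o2-o1,rcond=None)[0];return ((o1+d1*k[0]+o2+d2*k[1])/2).round(1),np.linalg.norm(o1+d1*k[0]-o2-d2*k[1]).round(1)
E
python3 - <<'E'
from pos import *
sc=cv2.imread('pics/scene0.png');sd=cv2.imread('pics/side0.png')
a=cv2.resize(sc[180:350,140:490],None,fx=2.28,fy=2.28,interpolation=cv2.INTER_CUBIC)
cv2.imwrite('pics/a.png',a)
b=cv2.resize(sd[160:380,180:480],None,fx=2.6,fy=2.6,interpolation=cv2.INTER_CUBIC);cv2.imwrite('pics/b.png',b)
print('bar scene',onz(S,394,208,38),onz(S,437,208,38),'side',onz(D,209,207,38),onz(D,224,247,38))
for n,im,ci in(('scene',sc,S),('side',sd,D)):
    hsv=cv2.cvtColor(im,cv2.COLOR_BGR2HSV);m=cv2.inRange(hsv,(12,90,90),(28,255,255));m[400:]=0
    for c in cv2.findContours(m,0,1)[0]:
        if cv2.contourArea(c)>40:
            q=cv2.minAreaRect(c);print(n,cv2.contourArea(c),np.round(q,1) if 0 else q,onz(ci,*q[0],14).round())
E
```

```text
bar scene [436.01969217 134.02417295  38.        ] [447.92966884 227.99860819  38.        ] side [445.01745874 231.34518124  38.        ] [419.21689695 107.00655776  38.        ]
scene 151.5 ((231.36068725585938, 249.96722412109375), (8.691431045532227, 23.35822105407715), 84.80557250976562) [ 488. -225.   14.]
scene 46.0 ((335.5943603515625, 236.33023071289062), (10.878399848937988, 7.576029300689697), 29.05460548400879) [479.  -2.  14.]
scene 239.5 ((9.17301082611084, 29.42560577392578), (13.882353782653809, 26.0), 28.072484970092773) [-516. -944.   14.]
side 186.0 ((339.58001708984375, 347.94000244140625), (18.200002670288086, 11.800002098083496), 53.130104064941406) [ 495. -216.   14.]
side 149.0 ((283.7646789550781, 273.0588073730469), (23.008953094482422, 8.743401527404785), 4.398705005645752) [498.  -8.  14.]
side 1961.0 ((446.057373046875, 200.1311492919922), (103.45379638671875, 35.21014404296875), 39.80557632446289) [938. -41.  14.]
side 220.5 ((390.65093994140625, 151.4716796875), (28.38043212890625, 30.899044036865234), 42.51044845581055) [940. 171.  14.]
```

View pics/a.png

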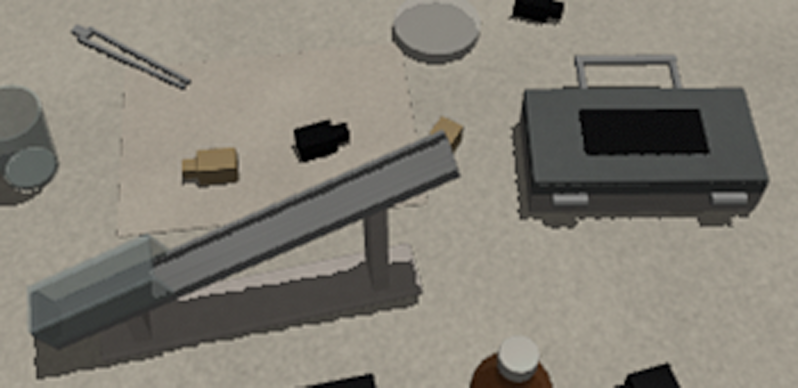

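View pics/b.png

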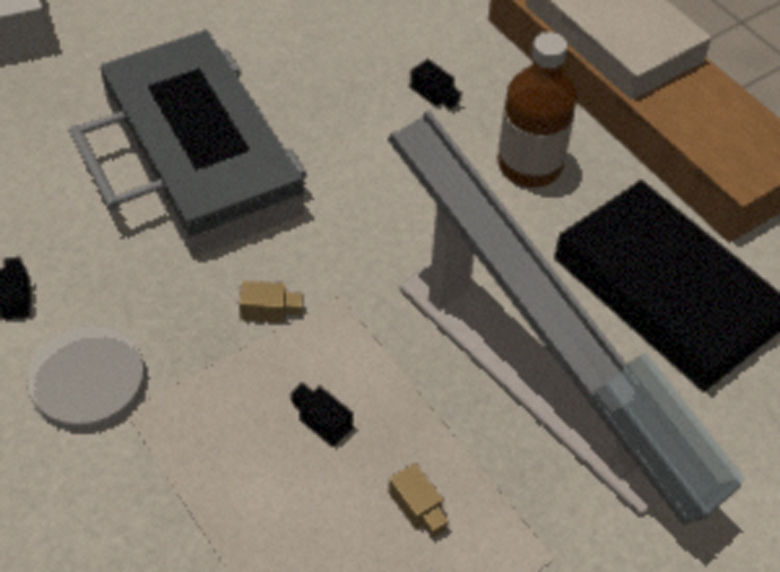

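```bash
python3 - <<'E'
from pos import *
sa=lambda x,y:(140+x/2.28,180+y/2.28); sb=lambda x,y:(180+x/2.6,160+y/2.6)
for n,a,b in [('bar L(-y)',(577,58),(114,204)),('bar +y',(677,58),(73,130)),('chute top robotside',(443,135),(391,136)),('chute top far',(457,158),(430,114)),('hood mouth robot top',(150,237),(606,392)),
 ('lid near -y',(525,90),(188,228)),('lid near +y',(742,88),(103,67)),('lid far +y',(766,180),(207,32)),('lid far -y',(535,181),(302,182)),('b4 body',(218,163),(415,492)),('b5',(448,133),(263,298)),('bottle top',(520,355),(550,45))]:
    print(n,*tri(sa(*a),sb(*b)))
# wrist camera in tool frame
ci=viewer.camera_info('wrist');s,p,m=st();C=R.from_rotvec(ci['rvec']).as_matrix()
print('cam in tool',(m.T@(-C.T@np.array(ci['tvec'])-p)).round(1),(m.T@C.T).round(3).tolist(), 'q',s['q'])
E
```

```text
bar L(-y) [429.7 131.7  37.4] 4.6
bar +y [439.7 229.4  35. ] 4.0
chute top robotside [599.  -28.2 163.1] 0.8
chute top far [630.9 -26.9 171.7] 10.5
hood mouth robot top [ 620.4 -261.    97.5] 4.3
lid near -y [467.1  71.9  42.1] 5.7
lid near +y [493.7 273.4  47.2] 3.5
lid far +y [596.2 261.2  46.3] 1.6
lid far -y [571.3  59.8  44.4] 4.7
b4 body [ 492.8 -217.1   13.4] 2.2
b5 [489.7  -4.9  16.4] 8.6
bottle top [775.6  -3.3 145.2] 2.6
cam in tool [  81.5    0.7 -153.3] [[-0.001, -0.957, -0.291], [1.0, -0.001, -0.0], [0.0, -0.291, 0.957]] q [ 1.22061224e+00  1.31050465e-01  1.48903389e+00 -8.99289063e-06
  1.52302580e+00 -8.54074377e-02]
```

```bash
cat >> h.py <<'E'
def togo(xyz,a=None):
    """units to go: shift in present tool axes, then turn (deg/6, tool pointing down)"""
    s,p,m=st(); d=m.T@(np.array(xyz,float)-p)/40
    now=np.degrees(np.arctan2(m[1,0],m[0,0])); t=None if a is None else ((now-a+180)%360-180)/6
    print('t',round(s['t'],1),'at',p.round(1),'a',round(now,1),'w',round(s['gripper_width'],1),'F',np.round(s['wrist_force'],1),'| go',d.round(2),'turn',t if t is None else round(t,2))
E
python3 -m inch '[[[-0.74,-0.62,0,0],[-0.74,-0.62,0,0],[-0.74,-0.62,0,0],[-0.74,-0.62,0,0],[-0.74,-0.62,0,0],[-0.74,-0.62,0,0],[-0.74,-0.62,0,0]]]' 0 20
python3 -m inch '[[[-0.74,-0.62,0,0],[-0.74,-0.62,0,0],[-0.74,-0.62,0,0],[-0.74,-0.62,0,0],[-0.74,-0.62,0,0],[0,0,0,0],[0,0,0,0]]]'
python3 -m inch '[[[0,0,0,1],[0,0,0,1],[0,0,0,1],[0,0,0,1],[0,0,0,1],[0,0,0,1],[0,0,0,1],[0,0,0,1],[0,0,0,1],[0,0,0,1]]]'
python3 -m inch '[[[0,0,0,1],[0,0,0,1],[0,0,0,1],[0,0,0,0.7],[0,0,0,0],[0,0,0,0]]]'
python3 - <<'E'
from h import *
togo([435,180,150],82.9)
im,ci=grab('wrist','w1.png'); print(px(ci,[[435,180,38],[429.7,131.7,38],[439.7,229.4,38]]))
E
```

```text
t: 0.73
ee_pos: [312.0, 355.6, 232.4]
tcp_rot: [0.132, 0.991, -0.0, -0.0]
wrist_force: [-0.1, -0.0, -0.5]
gripper_width: 93.0
t: 1.32
ee_pos: [422.7, 197.2, 232.4]
tcp_rot: [0.134, 0.991, -0.0, -0.0]
wrist_force: [0.5, 0.3, 1.0]
gripper_width: 93.0
t: 2.15
ee_pos: [420.9, 200.4, 232.4]
tcp_rot: [0.611, 0.791, -0.0, -0.0]
wrist_force: [0.5, -0.2, 0.4]
gripper_width: 93.0
t: 2.65
ee_pos: [421.2, 200.0, 232.5]
tcp_rot: [0.75, 0.662, -0.0, -0.0]
wrist_force: [0.1, -0.2, 0.1]
gripper_width: 93.1
t 2.6 at [421.2 200.  232.5] a 82.9 w 93.1 F [ 0.1 -0.2  0.1] | go [-0.45  0.41  2.06] turn -0.0
[[332.56382242 232.31078454]
 [332.69305619 274.29635911]
 [331.72373384 185.91923331]]
```

View pics/w1.png

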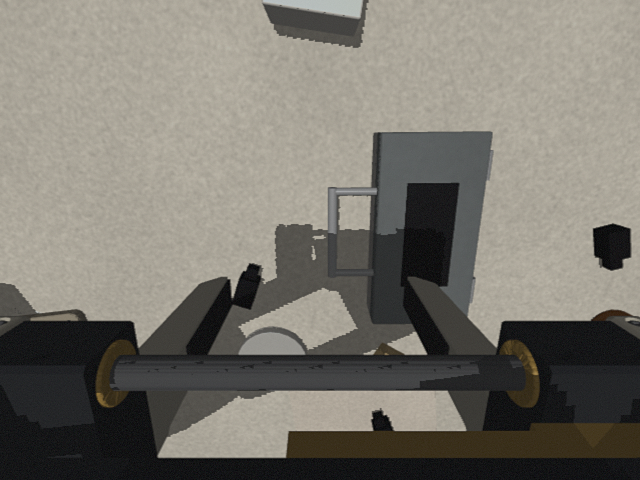

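The bar is vertical at column 333, rows 187 to 275, as predicted. I'll descend and pinch it.

```bash
python3 -m inch '[[[-0.45,0.41,0,0],[0,0,0.8,0],[0,0,0.8,0],[0,0,0.8,0],[0,0,0.6,0],[0,0,0,0],[0,0,0,0],[0,0,0,0]]]' 145 20
python3 -m inch '[[[0,0,0.7,0],[0,0,0.7,0],[0,0,0.59,0],[0,0,0,0],[0,0,0,0]]]'
python3 -m inch '[[[0,0,0,0],[0,0,0,0],[0,0,0,0],[0,0,0,0],[0,0,0,0],[0,0,0,0]]]' 255 25
python3 - <<'E'
from h import *
togo([435,180,33],82.9)
p=st()[1]
u=np.array([.992,-.125]);H=np.array([435,180])+157*u
P=[np.r_[H-157.2*np.cos(f)*u,25+157.2*np.sin(f)] for f in np.arange(.051,2.0,.15)]
for p,q in zip(P,P[1:]): print(q.round(), ((q-p)/40) @ np.array([[0,.992,0],[0,-.125,0],[0,0,-1]]).round(3))
E
```

```text
t: 3.37
ee_pos: [436.7, 179.5, 114.3]
tcp_rot: [0.751, 0.661, 0.001, 0.0]
wrist_force: [0.4, -0.1, 0.3]
gripper_width: 44.3
t: 3.78
ee_pos: [436.3, 179.2, 34.2]
tcp_rot: [0.751, 0.66, -0.0, -0.0]
wrist_force: [0.8, -0.0, 0.9]
gripper_width: 40.2
t: 4.28
ee_pos: [434.5, 179.4, 33.5]
tcp_rot: [0.751, 0.66, -0.001, -0.001]
wrist_force: [-10.5, 0.8, 10.8]
gripper_width: 9.0
t 4.3 at [434.5 179.4  33.5] a 82.6 w 9.0 F [-10.5   0.8  10.8] | go [0.02 0.01 0.01] turn -0.04
[438. 180.  56.] [ 0.          0.07398817 -0.58427862]
[444. 179.  79.] [ 0.          0.16044371 -0.5666577 ]
[454. 178. 101.] [ 0.          0.24329604 -0.53631088]
[467. 176. 120.] [ 0.          0.32068446 -0.49391967]
[482. 174. 138.] [ 0.          0.39087099 -0.44043609]
[500. 172. 153.] [ 0.          0.45227941 -0.37706127]
[520. 169. 165.] [ 0.          0.50353061 -0.30521846]
[542. 167. 174.] [ 0.          0.54347359 -0.2265211 ]
[564. 164. 180.] [ 0.          0.57121133 -0.14273657]
[588. 161. 182.] [ 0.          0.5861209  -0.05574648]
[611. 158. 181.] [0.         0.58786745 0.03249555]
[634. 155. 176.] [0.         0.57641177 0.12000781]
```

```bash
python3 -m inch '[[[0,0.04,-0.29,0],[0,0.04,-0.29,0],[0,0.08,-0.28,0],[0,0.08,-0.28,0],[0,0.12,-0.27,0],[0,0.12,-0.27,0],[0,0.16,-0.25,0],[0,0.16,-0.25,0]]]'
python3 -m inch '[[[0,0.195,-0.22,0],[0,0.195,-0.22,0],[0,0.225,-0.19,0],[0,0.225,-0.19,0],[0,0.25,-0.15,0],[0,0.25,-0.15,0],[0,0.27,-0.11,0],[0,0.27,-0.11,0]]]'
python3 - <<'E'
from h import *
togo([542,167,174],82.9)
E
```

```text
t: 4.95
ee_pos: [463.9, 175.8, 120.1]
tcp_rot: [0.751, 0.661, -0.003, -0.003]
wrist_force: [-15.5, 3.9, 8.2]
gripper_width: 8.9
t: 5.62
ee_pos: [543.1, 166.3, 176.3]
tcp_rot: [0.751, 0.66, 0.001, -0.0]
wrist_force: [-1.6, 5.7, 2.1]
gripper_width: 9.0
t 5.6 at [543.1 166.3 176.3] a 82.7 w 9.0 F [-1.6  5.7  2.1] | go [ 0.01 -0.03  0.06] turn -0.04
```

```bash
python3 -m inch '[[[0,0.285,-0.07,0],[0,0.285,-0.07,0],[0,0.295,-0.03,0],[0,0.295,-0.03,0],[0,0.295,0.015,0],[0,0.295,0.015,0],[0,0.29,0.06,0],[0,0.29,0.06,0],[0,0.28,0.1,0],[0,0,0,0]]]'
python3 -m inch '[[[0,0,0,0],[0,0,0,0],[0,0,0,0],[0,0,0,0],[0,0,0,0],[0,0,0,0],[0,0,0,0],[0,0,0,0]]]' 0
python3 -m inch '[[[0,0,-0.5,0],[0,0,-0.9,0],[0,0,-0.9,0],[0,0,-0.9,0],[0,0,0,0],[0,0,0,0]]]'
python3 - <<'E'
from h import *
u=np.array([.992,-.125]);C=np.array([435,180])+104*u; print('fixture centre',C)
togo([C[0]-60,C[1],300],172.9)
grab('side','s2.png')
E
```

```text
t: 6.45
ee_pos: [647.5, 152.3, 171.9]
tcp_rot: [0.751, 0.66, 0.001, 0.0]
wrist_force: [2.2, 3.8, 1.3]
gripper_width: 8.9
t: 7.12
ee_pos: [645.7, 151.8, 171.9]
tcp_rot: [0.751, 0.66, -0.0, 0.0]
wrist_force: [0.1, 0.7, 1.1]
gripper_width: 58.0
t: 7.62
ee_pos: [647.3, 152.1, 304.0]
tcp_rot: [0.751, 0.66, 0.003, 0.002]
wrist_force: [0.0, 0.1, 0.4]
gripper_width: 92.2
fixture centre [538.168 167.   ]
t 7.6 at [647.3 152.1 304. ] a 82.6 w 92.2 F [0.  0.1 0.4] | go [-0.17 -4.24  0.07] turn -15.05
```

```bash
python3 -m inch '[[[0,-0.85,0,0],[0,-0.85,0,0],[0,-0.85,0,0],[0,-0.85,0,0],[0,-0.85,0,0],[0,0,0,-1],[0,0,0,-1],[0,0,0,-1],[0,0,0,-1],[0,0,0,-1]]]'
python3 -m inch '[[[0,0,0,-1],[0,0,0,-1],[0,0,0,-1],[0,0,0,-1],[0,0,0,-1],[0,0,0,-1],[0,0,0,-1],[0,0,0,-1],[0,0,0,-1],[0,0,0,-1]]]'
python3 -m inch '[[[0,0,0,0],[0,0,0,0]]]'
python3 - <<'E'
from h import *
im,ci=grab('wrist','w2.png')
for y in(-56,0,56):
    c=np.array([538.2,167,36])+y*np.array([.125,.992,0]);togo(c,172.9);print(px(ci,c))
E
```

```text
t: 8.5
ee_pos: [476.1, 173.4, 297.4]
tcp_rot: [0.552, 0.834, -0.001, -0.001]
wrist_force: [-0.2, -0.1, -0.6]
gripper_width: 92.7
t: 9.33
ee_pos: [476.2, 173.4, 297.3]
tcp_rot: [0.062, 0.998, -0.001, -0.002]
wrist_force: [0.0, 0.9, -0.4]
gripper_width: 92.7
t: 9.5
ee_pos: [476.4, 173.4, 298.0]
tcp_rot: [0.066, 0.998, -0.0, -0.001]
wrist_force: [-1.1, 0.3, 0.2]
gripper_width: 93.0
t 9.6 at [476.6 173.5 298.4] a 172.4 w 93.1 F [-0.1 -0.3 -0.5] | go [-1.57 -1.35  6.56] turn -0.08
[[275.31235979 250.97175254]]
t 9.6 at [476.6 173.5 298.4] a 172.4 w 93.1 F [-0.1 -0.3 -0.5] | go [-1.56  0.05  6.56] turn -0.08
[[318.39890982 250.6783427 ]]
t 9.6 at [476.6 173.5 298.4] a 172.4 w 93.1 F [-0.1 -0.3 -0.5] | go [-1.55  1.45  6.56] turn -0.08
[[361.52274104 250.38467897]]
```

View pics/w2.png

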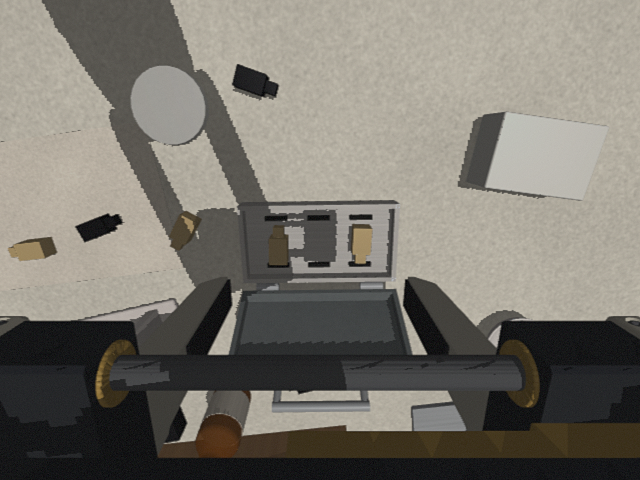

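The lid stays open. There are two blocks in the nests: the -y one at (277,245) with its nose up (towards the bar), and the +y one at (361,244) with its nose down (towards the hinge). The middle nest is empty, and two tan blocks lie on the bench at left.

```bash
cat >> h.py <<'E'
def tan(im,ci,z,lo=(10,50,40),amin=60,roi=None):
    hsv=cv2.cvtColor(np.ascontiguousarray(im),cv2.COLOR_RGB2HSV);m=cv2.inRange(hsv,lo,(30,255,255))
    if roi: k=np.zeros_like(m);k[roi[1]:roi[3],roi[0]:roi[2]]=1;m*=k
    for c in cv2.findContours(m,0,1)[0]:
        if cv2.contourArea(c)>amin:
            q=cv2.minAreaRect(c);print(cv2.contourArea(c),np.round(q[0],1),np.round(q[1],1),round(q[2],1),'bbox',cv2.boundingRect(c),onz(ci,*q[0],z).round(1))
E
python3 - <<'E'
from h import *
ci=viewer.camera_info('wrist');im=cv2.imread('pics/w2.png')[:,:,::-1]
tan(im,ci,30,roi=(0,150,400,275))
# tray corners (rim z=30)
for c in ((240,204),(397,202),(243,281),(396,279)): print(onz(ci,*c,30).round(1))
E
```

```text
762.0 [ 31.8 249. ] [20.5 47.6] 83.3 bbox (8, 237, 49, 24) [ 488.2 -207.3   30. ]
624.0 [278.5 244.6] [19.5 39.5] 2.3 bbox (268, 225, 21, 40) [525.4 116.   30. ]
660.0 [360.6 243.5] [20.3 39.9] 4.8 bbox (351, 224, 22, 40) [538.1 222.9  30. ]
706.0 [182.9 230.7] [21.9 38.9] 26.6 bbox (169, 211, 33, 40) [490.3  -3.7  30. ]
[465.6  76.7  30. ]
[489.5 273.8  30. ]
[570.2  59.7  30. ]
[594.8 265.5  30. ]
```

```bash
python3 - <<'E'
from h import *
togo([538,223,110],172.9)
E
python3 -m inch '[[[-0.68,0.72,0,0],[-0.68,0.5,0.3,0],[0,0,0.9,0],[0,0,0.9,0],[0,0,0.9,0],[0,0,0.9,0],[0,0,0.8,0],[0,0,0,0],[0,0,0,0]]]' 156
python3 - <<'E'
from h import *
togo([538,223,30],172.9)
im,ci=grab('wrist','w3.png');tan(im,ci,30,amin=300);tan(im,ci,36,amin=300)
E
```

```text
t 9.6 at [476.6 173.5 298.4] a 172.4 w 93.1 F [-0.1 -0.3 -0.5] | go [-1.37  1.43  4.71] turn -0.08
t: 10.3
ee_pos: [535.4, 214.4, 109.7]
tcp_rot: [0.065, 0.998, -0.001, -0.003]
wrist_force: [-0.2, 0.4, 0.8]
gripper_width: 39.2
t 10.3 at [535.4 214.4 109.7] a 172.5 w 39.2 F [-0.2  0.4  0.8] | go [-0.05  0.23  1.99] turn -0.06
11627.5 [356. 440.] [ 34. 422.] 90.0 bbox (145, 423, 423, 35) [712.8 225.6  30. ]
647.5 [404.9 373.5] [67.5 17.7] 86.9 bbox (395, 340, 20, 68) [649.1 272.2  30. ]
659.5 [229.7 373.4] [17.5 67.6] 4.4 bbox (221, 340, 20, 68) [630.5 129.9  30. ]
2587.5 [182.4 255.8] [72.4 44. ] 85.6 bbox (160, 220, 47, 72) [525.6 116.4  30. ]
2016.5 [330.  253.5] [69. 34.] 90.0 bbox (313, 219, 35, 70) [537.9 223.9  30. ]
2698.5 [ 27.5 229.5] [69. 55.] 90.0 bbox (0, 195, 56, 70) [491.5  11.1  30. ]
11627.5 [356. 440.] [ 34. 422.] 90.0 bbox (145, 423, 423, 35) [706.2 225.6  36. ]
647.5 [404.9 373.5] [67.5 17.7] 86.9 bbox (395, 340, 20, 68) [644.1 271.   36. ]
659.5 [229.7 373.4] [17.5 67.6] 4.4 bbox (221, 340, 20, 68) [626.  132.3  36. ]
2587.5 [182.4 255.8] [72.4 44. ] 85.6 bbox (160, 220, 47, 72) [523.8 119.2  36. ]
2016.5 [330.  253.5] [69. 34.] 90.0 bbox (313, 219, 35, 70) [535.8 224.   36. ]
2698.5 [ 27.5 229.5] [69. 55.] 90.0 bbox (0, 195, 56, 70) [490.6  16.6  36. ]
```

View pics/w3.png

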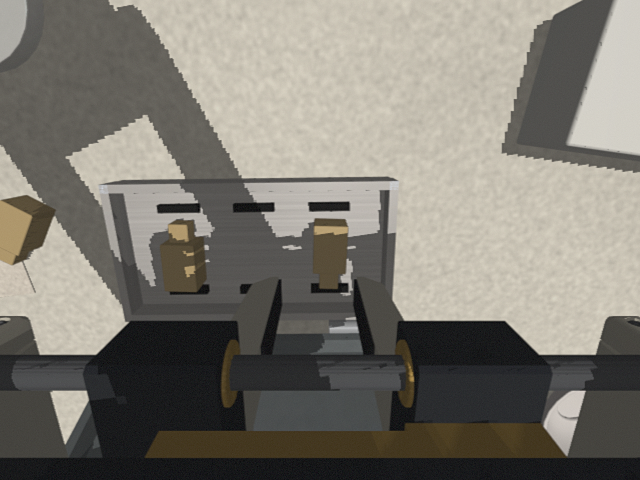

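Block +y is centred at about (330,254), between the jaw lines. I'll correct by 9 mm and grasp.

```bash
python3 -m inch '[[[-0.04,0.24,0,0],[0,0,0,0],[0,0,0,0]]]' 
python3 - <<'E'
from h import *
togo([537,223.7,31],172.9)
E
python3 -m inch '[[[0,0,0.6,0],[0,0,0.6,0],[0,0,0.5,0],[0,0,0.27,0],[0,0,0,0],[0,0,0,0]]]'
python3 -m inch '[[[0,0,0,0],[0,0,0,0],[0,0,0,0],[0,0,0,0],[0,0,0,0]]]' 255 25
python3 -m inch '[[[0,0,-0.3,0],[0,0,-0.7,0],[0,0,-0.8,0],[0,0,-0.8,0],[0,0,-0.8,0],[0,0,-0.8,0],[0,0,-0.8,0],[0,0,-0.8,0]]]'
python3 - <<'E'
from h import *
togo([612,-73,240],93)
E
```

```text
t: 10.6
ee_pos: [542.0, 225.5, 114.6]
tcp_rot: [0.064, 0.998, 0.001, 0.002]
wrist_force: [-0.4, -0.1, -0.7]
gripper_width: 36.3
t 10.6 at [542.  225.5 114.6] a 172.6 w 36.3 F [-0.4 -0.1 -0.7] | go [ 0.13 -0.06  2.09] turn -0.04
t: 11.1
ee_pos: [540.4, 224.4, 33.6]
tcp_rot: [0.064, 0.998, -0.0, -0.0]
wrist_force: [-0.2, 0.2, 1.1]
gripper_width: 35.9
t: 11.52
ee_pos: [541.6, 224.8, 34.9]
tcp_rot: [0.064, 0.998, 0.001, 0.001]
wrist_force: [-0.1, -0.4, 7.2]
gripper_width: 23.4
t: 12.18
ee_pos: [539.7, 224.2, 267.8]
tcp_rot: [0.064, 0.998, 0.0, 0.0]
wrist_force: [1.7, -0.4, 0.6]
gripper_width: 23.7
t 12.2 at [539.7 224.2 267.8] a 172.6 w 23.7 F [ 1.7 -0.4  0.6] | go [-2.74 -7.14  0.69] turn 13.27
```

```bash
python3 -m inch '[[[-0.34,-0.85,0,0],[-0.34,-0.85,0,0],[-0.34,-0.85,0,0],[-0.34,-0.85,0,0],[-0.34,-0.85,0,0],[-0.34,-0.85,0,0],[-0.34,-0.85,0,0],[-0.34,-0.85,0,0],[0,0,0,0]]]'
python3 -m inch '[[[0,0,0,1],[0,0,0,1],[0,0,0,1],[0,0,0,1],[0,0,0,1],[0,0,0,1],[0,0,0,1],[0,0,0,1],[0,0,0,1],[0,0,0,1]]]'
python3 -m inch '[[[0,0,0,1],[0,0,0,1],[0,0,0,1],[0,0,0,0.27],[0,0,0,0],[0,0,0,0]]]'
python3 - <<'E'
from h import *
togo([612,-60,268],93)
im,ci=grab('wrist','w4.png')
E
```

```text
t: 12.93
ee_pos: [613.6, -65.7, 265.7]
tcp_rot: [0.067, 0.998, -0.001, 0.0]
wrist_force: [0.7, 0.8, -0.0]
gripper_width: 24.3
t: 13.77
ee_pos: [612.9, -58.9, 266.0]
tcp_rot: [0.557, 0.831, 0.0, 0.0]
wrist_force: [-0.8, -1.0, -1.2]
gripper_width: 23.8
t: 14.27
ee_pos: [613.0, -59.0, 265.7]
tcp_rot: [0.688, 0.726, 0.0, 0.0]
wrist_force: [0.2, 0.3, 0.3]
gripper_width: 23.4
t 14.3 at [613.  -59.  265.7] a 93.1 w 23.4 F [0.2 0.3 0.3] | go [-0.02 -0.03 -0.06] turn 0.02
```

View pics/w4.png

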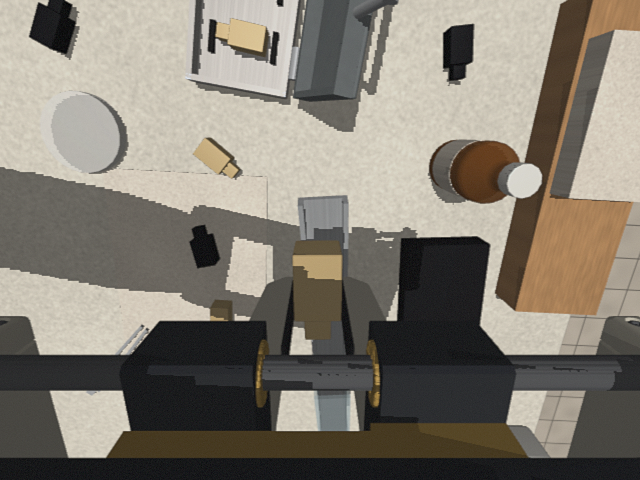

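```bash
python3 - <<'E'
from h import *
ci=viewer.camera_info('wrist');im=cv2.imread('pics/w4.png')
cv2.imwrite('pics/c4.png',np.hstack([cv2.resize(im[180:260,280:380],None,fx=4,fy=4),cv2.resize(im[380:460,280:380],None,fx=4,fy=4)]))
for c in ((300,198),(347,196)): print(onz(ci,*c,170.6).round(1))
P=onz(ci,323.5,197,170.6);P2=onz(ci,333,412,100)
print(P,P2)
for deg in (-92,-90,-88,-86):
    a=np.radians(deg);d=np.array([np.cos(a)*.927,np.sin(a)*.927,-.3746]);n=np.array([np.cos(a)*.3746,np.sin(a)*.3746,.927])
    print(deg,px(ci,[P+d*238,P+d*238+n*30,P+d*100]).round(1).tolist())
    F=P-n*8; print(' stop',(F+d*345).round(1),'load',(F+d*50).round(1))
E
```

```text
[598.4 -22.8 170.6]
[633.  -19.5 170.6]
[615.70975522 -21.13839276 170.6       ] [ 643.69595193 -286.28308834  100.        ]
-92 [[304.7, 368.0], [303.0, 393.0], [313.4, 288.7]]
 stop [ 604.7 -337.8   33.9] load [614.2 -64.5 144.5]
-90 [[311.2, 368.4], [310.3, 393.4], [316.9, 288.9]]
 stop [ 615.7 -338.    33.9] load [615.7 -64.5 144.5]
-88 [[317.7, 368.6], [317.6, 393.6], [320.4, 289.0]]
 stop [ 626.8 -337.8   33.9] load [617.2 -64.5 144.5]
-86 [[324.2, 368.6], [324.8, 393.6], [323.9, 289.0]]
 stop [ 637.8 -337.2   33.9] load [618.7 -64.4 144.5]
```

View pics/c4.png

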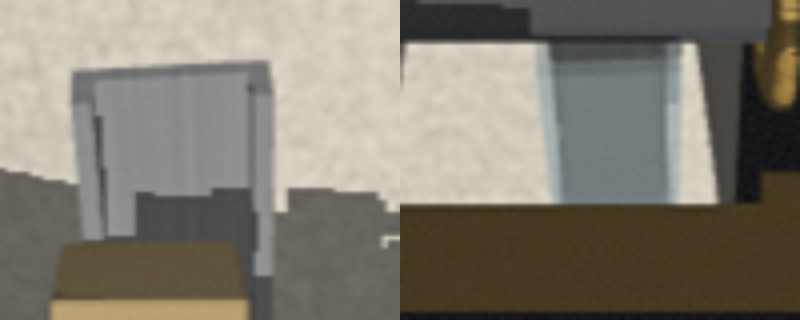

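The chute's top edge runs from (298,198) to (348,195.5) and the hood's centre is at about (332.5,392). That puts the axis at about -84° with the loading place near (621,-72).

```bash
python3 -m inch '[[[0,0,0,-0.45],[0.3,0.17,0.6,0],[0,0,0.6,0],[0,0,0.6,0],[0,0,0,0],[0,0,0,0],[0,0,0,0]]]'
python3 - <<'E'
from h import *
togo([621,-72,182],95.8)
im,ci=grab('wrist','w5.png')
cv2.imwrite('pics/c5.png',cv2.resize(im[100:340,200:460,::-1],None,fx=2.4,fy=2.4))
E
```

```text
t: 14.9
ee_pos: [619.3, -46.8, 194.7]
tcp_rot: [0.671, 0.742, 0.0, 0.001]
wrist_force: [0.6, 1.2, 0.1]
gripper_width: 23.7
t 14.9 at [619.3 -46.8 194.7] a 95.7 w 23.7 F [0.6 1.2 0.1] | go [-0.63 -0.02  0.32] turn -0.01
```

View pics/c5.png

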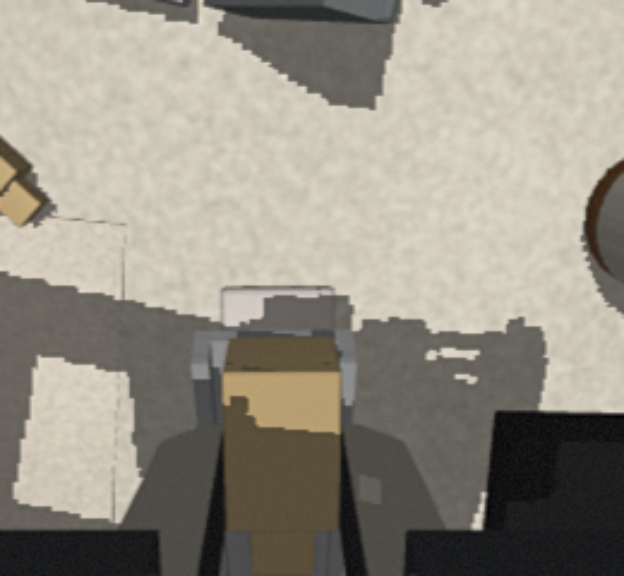

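The block is centred about 1.7 mm to the right of the chute's centre (crop column 282 against 274). I'll shift left and downhill, lower and release.

```bash
python3 -m inch '[[[-0.3,-0.045,0,0],[-0.33,0,0,0],[0,0,0.2,0],[0,0,0.2,0],[0,0,0,0],[0,0,0,0]]]'
python3 - <<'E'
from h import *
togo([619.5,-72,178],95.8)
E
python3 -m inch '[[[0,0,0,0],[0,0,0,0],[0,0,0,0],[0,0,0,0],[0,0,0,0],[0,0,0,0],[0,0,0,0],[0,0,0,0]]]' 120
python3 -m inch '[[[0,0,-0.6,0],[0,0,-0.8,0],[0,0,-0.6,0],[0,0,0,0],[0,0,0,0]]]'
python3 - <<'E'
from h import *
togo([525.5,116,250],-7.1)
im,ci=grab('scene');im2,_=grab('side')
cv2.imwrite('pics/c6.png',np.hstack([cv2.resize(im[220:340,140:360,::-1],(440,240)),cv2.resize(im2[200:370,310:480,::-1],(340,340))[:240]]) if 0 else np.hstack([cv2.resize(im[215:340,140:350,::-1],(420,250)),cv2.resize(im2[245:370,320:480,::-1],(320,250))]))
E
```

```text
t: 15.45
ee_pos: [619.1, -72.2, 176.3]
tcp_rot: [0.671, 0.741, -0.0, -0.0]
wrist_force: [0.1, -1.3, 0.7]
gripper_width: 23.9
t 15.4 at [619.1 -72.2 176.3] a 95.7 w 23.9 F [ 0.1 -1.3  0.7] | go [ 0.    0.01 -0.04] turn -0.02
t: 16.12
ee_pos: [619.5, -72.0, 177.1]
tcp_rot: [0.671, 0.741, 0.0, 0.0]
wrist_force: [-0.4, -0.1, -0.3]
gripper_width: 49.5
t: 16.53
ee_pos: [620.7, -72.2, 259.6]
tcp_rot: [0.671, 0.741, 0.001, 0.002]
wrist_force: [-0.5, 0.5, -0.4]
gripper_width: 49.4
t 16.5 at [620.7 -72.2 259.6] a 95.7 w 49.4 F [-0.5  0.5 -0.4] | go [ 4.92 -1.9   0.22] turn 17.13
```

View pics/c6.png

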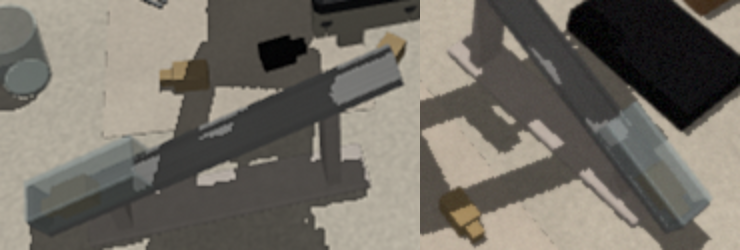

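The first block is faintly visible under the hood at the stop, in both views. Next is the -y nest block.

```bash
python3 -m inch '[[[0.82,-0.32,0,0],[0.82,-0.32,0,0],[0.82,-0.32,0,0],[0.82,-0.32,0,0],[0.82,-0.32,0,0],[0.82,-0.30,0,0],[0,0,0,1],[0,0,0,1],[0,0,0,1],[0,0,0,1]]]' 145
python3 -m inch '[[[0,0,0,1],[0,0,0,1],[0,0,0,1],[0,0,0,1],[0,0,0,1],[0,0,0,1],[0,0,0,1],[0,0,0,1],[0,0,0,1],[0,0,0,1]]]'
python3 -m inch '[[[0,0,0,1],[0,0,0,1],[0,0,0.8,1],[0,0,0.8,0.13],[0,0,0.8,0],[0,0,0.8,0],[0,0,0,0],[0,0,0,0]]]'
python3 - <<'E'
from h import *
togo([526,116,33],-7.1)
im,ci=grab('wrist','w7.png');tan(im,ci,30,amin=300,roi=(150,0,500,330))
print(px(ci,[[526,116,36]]))
E
```

```text
t: 17.47
ee_pos: [523.1, 116.5, 255.0]
tcp_rot: [0.812, 0.584, -0.001, -0.001]
wrist_force: [0.7, 1.0, -0.7]
gripper_width: 40.1
t: 18.3
ee_pos: [523.3, 116.1, 254.9]
tcp_rot: [0.995, 0.099, -0.002, 0.0]
wrist_force: [-0.4, 0.4, 0.6]
gripper_width: 40.2
t: 18.97
ee_pos: [521.5, 115.9, 126.1]
tcp_rot: [0.998, -0.062, -0.003, 0.001]
wrist_force: [0.2, 0.1, 1.0]
gripper_width: 40.0
t 19.0 at [521.5 115.9 126.1] a -7.1 w 40.0 F [0.2 0.1 1. ] | go [ 0.13 -0.02  2.33] turn 0.01
2174.5 [473.8 249.2] [41.6 64.6] 36.9 bbox (440, 219, 60, 66) [501.5  -4.2  30. ]
1819.0 [318.3 235.6] [32.2 67.3] 1.6 bbox (302, 202, 34, 68) [527.6 114.8  30. ]
[[317.06256173 240.16245078]]
```

View pics/w7.png

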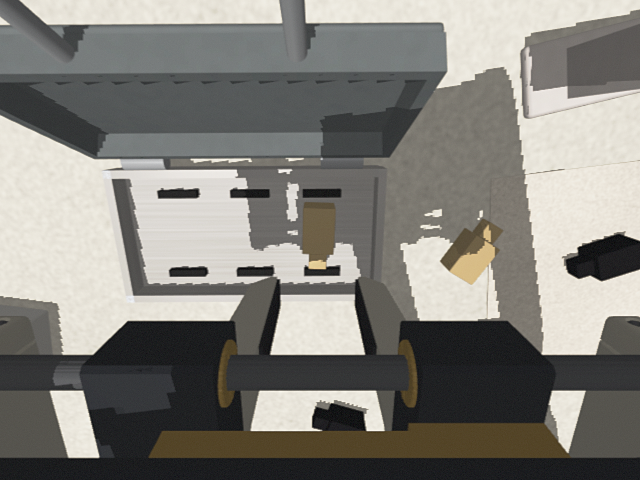

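```bash
python3 -m inch '[[[0.21,0.02,0,0],[0,0,0.6,0],[0,0,0.6,0],[0,0,0,0],[0,0,0.6,0],[0,0,0.5,0],[0,0,0,0],[0,0,0,0]]]' 162
python3 -m inch '[[[0,0,0,0],[0,0,0,0],[0,0,0,0],[0,0,0,0],[0,0,0,0]]]' 255 25
python3 - <<'E'
from h import *
togo([526,116,33],-7.1)
E
python3 -m inch '[[[0,0,-0.3,0],[0,0,-0.7,0],[0,0,-0.8,0],[0,0,-0.8,0],[0,0,-0.8,0],[0,0,-0.8,0],[0,0,-0.8,0],[0,0,-0.5,0]]]'
python3 - <<'E'
from h import *
togo([619.1,-72.2,250],95.7)
E
```

```text
t: 19.68
ee_pos: [533.1, 114.4, 38.3]
tcp_rot: [0.998, -0.062, 0.0, 0.0]
wrist_force: [0.2, 0.5, 0.4]
gripper_width: 34.1
t: 20.1
ee_pos: [534.4, 114.6, 39.6]
tcp_rot: [0.998, -0.062, 0.002, -0.0]
wrist_force: [-0.4, -0.4, 7.4]
gripper_width: 23.5
t 20.1 at [534.4 114.6  39.6] a -7.1 w 23.5 F [-0.4 -0.4  7.4] | go [-0.21 -0.01  0.16] turn 0.0
t: 20.77
ee_pos: [533.4, 114.6, 262.8]
tcp_rot: [0.998, -0.062, 0.003, -0.001]
wrist_force: [0.8, 1.6, 0.2]
gripper_width: 23.7
t 20.8 at [533.4 114.6 262.8] a -7.1 w 23.7 F [0.8 1.6 0.2] | go [2.7  4.37 0.33] turn -17.13
```

```bash
python3 -m inch '[[[0.45,0.73,0,0],[0.45,0.73,0,0],[0.45,0.73,0,0],[0.45,0.73,0,0],[0.45,0.73,0,0],[0.45,0.72,0,0],[0,0,0,-1],[0,0,0,-1],[0,0,0,-1],[0,0,0,-1]]]'
python3 -m inch '[[[0,0,0,-1],[0,0,0,-1],[0,0,0,-1],[0,0,0,-1],[0,0,0,-1],[0,0,0,-1],[0,0,0,-1],[0,0,0,-1],[0,0,0,-1],[0,0,0,-1]]]'
python3 -m inch '[[[0,0,0,-1],[0,0,0,-1],[0,0,0,-1],[0,0,0,-0.13],[0,0,0.6,0],[0,0,0.5,0],[0,0,0,0],[0,0,0,0]]]'
python3 - <<'E'
from h import *
togo([619.2,-72.2,181],95.7)
E
```

```text
t: 21.6
ee_pos: [618.1, -72.7, 258.4]
tcp_rot: [0.989, 0.149, 0.0, 0.0]
wrist_force: [-0.3, -0.4, -0.2]
gripper_width: 23.8
t: 22.43
ee_pos: [618.1, -72.3, 258.6]
tcp_rot: [0.781, 0.624, 0.0, 0.0]
wrist_force: [-0.4, 0.1, -0.2]
gripper_width: 23.3
t: 23.1
ee_pos: [617.2, -72.1, 212.5]
tcp_rot: [0.672, 0.741, -0.001, -0.001]
wrist_force: [-0.9, -0.0, 1.5]
gripper_width: 23.5
t 23.1 at [617.2 -72.1 212.5] a 95.6 w 23.5 F [-0.9 -0.   1.5] | go [-0.01  0.05  0.79] turn -0.02
```

```bash
python3 -m inch '[[[0,0.03,0.4,0],[0,0,0.37,0],[0,0,0,0],[0,0,0,0],[0,0,0,0]]]'
python3 - <<'E'
from h import *
togo([619.2,-72.2,181],95.7)
im,ci=grab('wrist')
cv2.imwrite('pics/c8.png',cv2.resize(im[100:340,200:460,::-1],None,fx=2.4,fy=2.4))
E
```

```text
t: 23.52
ee_pos: [620.2, -72.4, 184.4]
tcp_rot: [0.671, 0.741, 0.001, 0.001]
wrist_force: [0.5, 0.4, 0.3]
gripper_width: 23.5
t 23.5 at [620.2 -72.4 184.4] a 95.7 w 23.5 F [0.5 0.4 0.3] | go [ 0.01 -0.02  0.08] turn -0.0
```

View pics/c8.png

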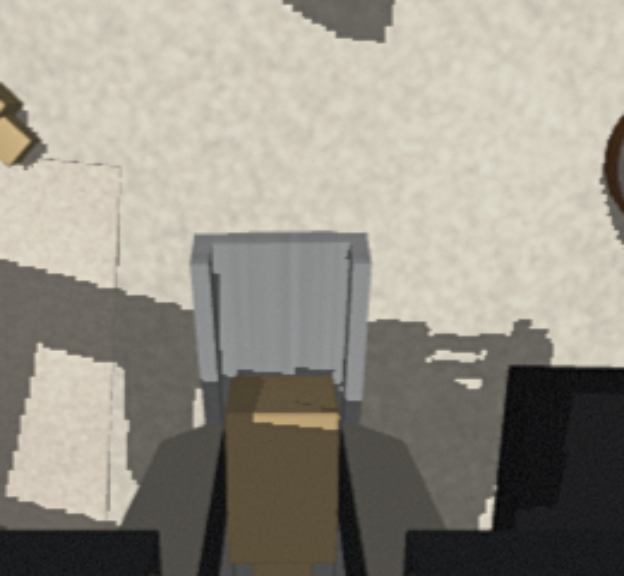

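The block (crop columns 227 to 338) is centred in the chute (inner walls about 215 to 350). Release.

```bash
python3 -m inch '[[[0,0,0.07,0],[0,0,0,0],[0,0,0,0]]]'
python3 -m inch '[[[0,0,0,0],[0,0,0,0],[0,0,0,0],[0,0,0,0],[0,0,0,0],[0,0,0,0],[0,0,0,0],[0,0,0,0]]]' 120
python3 -m inch '[[[0,0,-0.6,0],[0,0,-0.8,0],[0,0,-0.6,0],[0,0,0,0],[0,0,0,0]]]'
python3 - <<'E'
from h import *
im,ci=grab('side')
print('side');tan(im,ci,12,amin=40,lo=(12,60,60),roi=(180,200,480,400))
im,ci=grab('scene')
print('scene');tan(im,ci,12,amin=30,lo=(12,60,60),roi=(140,200,360,300))
im,ci=grab('wrist','w9.png')
print('wrist');tan(im,ci,18,amin=300,roi=(0,0,640,300))
togo([495,-6,150],180)
E
```

```text
t: 23.82
ee_pos: [619.5, -72.2, 179.8]
tcp_rot: [0.671, 0.741, 0.0, 0.0]
wrist_force: [-0.4, -0.3, -0.5]
gripper_width: 23.4
t: 24.48
ee_pos: [619.4, -72.2, 179.4]
tcp_rot: [0.671, 0.741, 0.0, 0.0]
wrist_force: [0.5, -0.7, 0.2]
gripper_width: 49.3
t: 24.9
ee_pos: [620.5, -72.4, 261.9]
tcp_rot: [0.671, 0.741, 0.001, 0.002]
wrist_force: [0.1, 0.3, -0.8]
gripper_width: 49.3
side
362.5 [341.2 352.4] [29.2 16.4] 48.8 bbox (329, 338, 24, 29) [ 492.4 -224.7   12. ]
290.5 [284.  275.5] [15. 24.] 90.0 bbox (272, 268, 25, 16) [496.  -12.2  12. ]
2378.5 [441. 226.] [52. 76.] 90.0 bbox (403, 200, 77, 53) [871.8 -94.3  12. ]
63.5 [389.  202.5] [ 5. 24.] 90.0 bbox (377, 200, 25, 6) [819.   30.7  12. ]
scene
32.5 [209.5 295.5] [7. 7.] 90.0 bbox (206, 292, 8, 8) [ 591.5 -269.    12. ]
278.5 [232.  252.5] [15. 24.] 90.0 bbox (220, 245, 25, 16) [ 492.8 -223.9   12. ]
63.5 [335.5 236.5] [11.2  8.5] 26.6 bbox (329, 231, 14, 12) [478.3  -1.7  12. ]
wrist
3094.0 [484.3 164. ] [64.9 67.2] 18.9 bbox (451, 134, 72, 65) [803.5  -3.8  18. ]
1026.0 [212.9 142. ] [50.2 24.7] 42.0 bbox (187, 119, 49, 44) [495. -10.  18.]
18718.0 [588.2 155.2] [116.6 326.1] 15.3 bbox (491, 0, 149, 300) [918.2  17.5  18. ]
t 25.1 at [618.7 -72.1 257.8] a 95.7 w 49.4 F [-0.2 -0.9 -0.7] | go [ 1.95 -2.91  2.7 ] turn -14.05
```

```bash
python3 -m inch '[[[0.5,-0.75,0,0],[0.5,-0.75,0,0],[0.5,-0.75,0,0],[0.5,-0.66,0,0],[0,0,0.7,-1],[0,0,0.7,-1],[0,0,0.7,-1],[0,0,0.7,-1],[0,0,0.5,-1],[0,0,0,-1]]]'
python3 -m inch '[[[0,0,0,-1],[0,0,0,-0.88],[0,0,0,0],[0,0,0,0]]]'
python3 - <<'E'
from h import *
im,ci=grab('wrist','w10.png')
tan(im,ci,18,amin=300,roi=(150,0,500,320))
togo([495,-10,20],143)
cv2.imwrite('pics/c10.png',im[60:340,150:490,::-1])
E
```

```text
t: 25.88
ee_pos: [490.8, -3.6, 120.4]
tcp_rot: [0.407, 0.914, -0.002, -0.005]
wrist_force: [0.1, 0.1, -1.4]
gripper_width: 49.4
t: 26.22
ee_pos: [494.7, -4.1, 126.2]
tcp_rot: [0.319, 0.948, -0.0, -0.001]
wrist_force: [-0.3, -0.0, 0.3]
gripper_width: 48.9
1632.5 [310. 243.] [62. 30.] 90.0 bbox (295, 212, 31, 63) [493.2  -9.9  18. ]
t 26.3 at [494.9  -4.1 126.6] a 142.8 w 48.9 F [-0.3 -0.3 -0.6] | go [-0.09 -0.11  2.66] turn -0.03
```

View pics/c10.png

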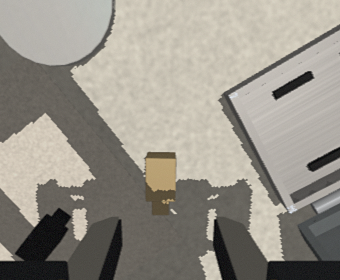

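Block 5 is aligned, nose down in the image, with its body at crop (161,172). I'll shift left 5.5 mm and grasp.

```bash
python3 -m inch '[[[0.02,-0.14,0,0],[0,0,0.7,0],[0,0,0.7,0],[0,0,0.7,0],[0,0,0.4,0],[0,0,0,0],[0,0,0,0],[0,0,0,0]]]'
python3 - <<'E'
from h import *
togo([493,-10,21],143)
E
python3 -m inch '[[[0,0,0,0],[0,0,0,0],[0,0,0,0],[0,0,0,0],[0,0,0,0],[0,0,0,0]]]' 255 25
python3 - <<'E'
from h import *
togo([493,-10,21],143)
E
python3 -m inch '[[[0,0,-0.3,0],[0,0,-0.7,0],[0,0,-0.8,0],[0,0,-0.8,0],[0,0,-0.8,0],[0,0,-0.8,0],[0,0,-0.8,0],[0,0,-0.8,0],[0,0,0,0]]]'
python3 - <<'E'
from h import *
togo([619.2,-72.2,250],95.7)
E
```

```text
t: 26.93
ee_pos: [492.4, -8.4, 28.8]
tcp_rot: [0.318, 0.948, 0.0, 0.001]
wrist_force: [-0.0, 1.0, 0.5]
gripper_width: 49.0
t 26.9 at [492.4  -8.4  28.8] a 142.9 w 49.0 F [-0.   1.   0.5] | go [-0.04 -0.02  0.19] turn -0.01
t: 27.43
ee_pos: [492.1, -8.2, 28.1]
tcp_rot: [0.317, 0.948, 0.0, 0.0]
wrist_force: [-0.8, 0.4, 4.9]
gripper_width: 24.0
t 27.4 at [492.1  -8.2  28.1] a 143.0 w 24.0 F [-0.8  0.4  4.9] | go [-0.05 -0.02  0.18] turn -0.0
t: 28.18
ee_pos: [494.3, -8.5, 268.0]
tcp_rot: [0.317, 0.948, 0.001, 0.005]
wrist_force: [0.1, 0.0, -0.6]
gripper_width: 23.9
t 28.2 at [494.3  -8.5 268. ] a 143.0 w 23.9 F [ 0.1  0.  -0.6] | go [-3.45  0.6   0.49] turn 7.88
```

```bash
python3 -m inch '[[[-0.69,0.12,0,0],[-0.69,0.12,0,0],[-0.69,0.12,0,0],[-0.69,0.12,0,0],[-0.69,0.12,0,0],[0,0,0,1],[0,0,0,1],[0,0,0,1],[0,0,0,1],[0,0,0,1]]]'
python3 -m inch '[[[0,0,0,1],[0,0,0,1],[0,0,0,0.88],[0,0,0.7,0],[0,0,0.7,0],[0,0,0.3,0],[0,0,0,0],[0,0,0,0],[0,0,0,0]]]'
python3 - <<'E'
from h import *
togo([619.4,-72.2,182],95.7)
E
```

```text
t: 29.02
ee_pos: [615.9, -72.0, 259.2]
tcp_rot: [0.554, 0.832, -0.0, -0.001]
wrist_force: [-0.3, -0.3, -0.1]
gripper_width: 23.7
t: 29.77
ee_pos: [616.8, -72.1, 193.1]
tcp_rot: [0.671, 0.741, 0.0, 0.001]
wrist_force: [0.3, -0.8, -0.3]
gripper_width: 23.9
t 29.8 at [616.8 -72.1 193.1] a 95.7 w 23.9 F [ 0.3 -0.8 -0.3] | go [-0.01  0.06  0.28] turn 0.0
```

```bash
python3 -m inch '[[[0,0.06,0.15,0],[0,0,0.13,0],[0,0,0,0],[0,0,0,0],[0,0,0,0]]]'
python3 - <<'E'
from h import *
togo([619.4,-72.2,182],95.7)
E
python3 -m inch '[[[0,0,0,0],[0,0,0,0],[0,0,0,0]]]'
python3 - <<'E'
from h import *
togo([619.4,-72.2,182],95.7)
im,ci=grab('wrist','w11.png')
# columns of block vs chute at rows above block
hsv=cv2.cvtColor(im,cv2.COLOR_RGB2HSV)
tan(im,ci,170,amin=300,roi=(250,150,390,310))
g=cv2.cvtColor(im,cv2.COLOR_RGB2GRAY)
for row in (210,220,235,245): print(row,g[row,270:370:2].tolist())
E
```

```text
t: 30.18
ee_pos: [618.6, -71.8, 180.3]
tcp_rot: [0.671, 0.741, -0.0, -0.0]
wrist_force: [-0.0, -0.3, -0.7]
gripper_width: 23.7
t 30.2 at [618.6 -71.8 180.3] a 95.7 w 23.7 F [-0.  -0.3 -0.7] | go [-0.01  0.02 -0.04] turn 0.0
t: 30.43
ee_pos: [618.7, -71.9, 180.4]
tcp_rot: [0.671, 0.741, 0.0, 0.0]
wrist_force: [-0.3, 0.9, -1.2]
gripper_width: 23.4
t 30.4 at [618.7 -71.9 180.4] a 95.7 w 23.4 F [-0.3  0.9 -1.2] | go [-0.01  0.02 -0.04] turn 0.0
2759.5 [317. 279.] [60. 48.] 90.0 bbox (293, 249, 49, 61) [617.7 -62.6 170. ]
210 [202, 205, 198, 197, 197, 195, 109, 111, 111, 112, 99, 146, 141, 143, 140, 140, 140, 143, 137, 141, 142, 142, 142, 141, 139, 137, 136, 143, 142, 139, 138, 138, 139, 138, 139, 142, 141, 145, 144, 82, 97, 115, 115, 113, 165, 204, 209, 207, 205, 203]
220 [198, 198, 202, 203, 200, 199, 141, 142, 142, 144, 76, 73, 146, 143, 143, 139, 140, 141, 138, 140, 141, 141, 140, 141, 142, 137, 136, 145, 145, 136, 140, 139, 142, 140, 140, 144, 142, 143, 146, 106, 128, 142, 142, 140, 189, 205, 201, 205, 202, 209]
235 [99, 104, 99, 101, 102, 100, 107, 142, 141, 142, 128, 66, 108, 146, 143, 137, 139, 142, 140, 139, 143, 139, 143, 143, 140, 137, 138, 145, 144, 137, 139, 139, 142, 141, 145, 147, 141, 143, 138, 83, 144, 140, 142, 131, 97, 101, 113, 106, 101, 98]
245 [99, 103, 101, 104, 101, 102, 101, 129, 143, 143, 145, 63, 108, 145, 144, 141, 139, 140, 140, 139, 139, 139, 141, 142, 141, 138, 138, 146, 143, 136, 141, 140, 145, 139, 148, 145, 141, 147, 124, 104, 143, 144, 141, 110, 103, 100, 103, 100, 102, 100]
```

Chute centre is at column 320 and the block at 317, so the offset is 1.3 mm. I'll nudge and release.

```bash
python3 -m inch '[[[0,0.025,0,0],[0,0,0,0],[0,0,0,0]]]'
python3 -m inch '[[[0,0,0,0],[0,0,0,0],[0,0,0,0],[0,0,0,0],[0,0,0,0],[0,0,0,0],[0,0,0,0],[0,0,0,0]]]' 120
python3 -m inch '[[[0,0,-0.6,0],[0,0,-0.8,0],[0,0,-0.6,0],[0,0,0,0],[0,0,0,0]]]'
python3 - <<'E'
from h import *
im,ci=grab('side','s12.png')
print('side');tan(im,ci,12,amin=40,lo=(12,60,60),roi=(250,255,480,400))
im,ci=grab('scene','sc12.png')
print('scene');tan(im,ci,12,amin=30,lo=(12,60,60),roi=(140,200,360,320))
togo([492.5,-219,120],95)
E
```

```text
t: 30.73
ee_pos: [619.7, -71.8, 180.3]
tcp_rot: [0.671, 0.741, 0.0, 0.0]
wrist_force: [-0.4, -0.2, -1.1]
gripper_width: 23.6
t: 31.4
ee_pos: [619.6, -71.7, 180.2]
tcp_rot: [0.671, 0.741, -0.0, -0.0]
wrist_force: [-0.3, 0.2, 0.6]
gripper_width: 49.3
t: 31.82
ee_pos: [620.8, -72.0, 262.7]
tcp_rot: [0.671, 0.741, 0.001, 0.002]
wrist_force: [-0.2, 0.3, -1.4]
gripper_width: 49.4
side
375.5 [339.6 381.3] [30.4 15.6] 65.6 bbox (329, 366, 21, 31) [ 456.1 -269.8   12. ]
339.5 [407.6 295.4] [24.7 16.6] 56.3 bbox (395, 282, 24, 27) [ 682.1 -196.8   12. ]
scene
370.5 [220.3 293.1] [17.6 28.3] 70.3 bbox (207, 281, 30, 24) [ 588.7 -248.1   12. ]
258.0 [210.  241.5] [15. 24.] 90.0 bbox (198, 234, 25, 16) [ 457.7 -270.1   12. ]
t 31.9 at [619.2 -71.7 259.2] a 95.7 w 49.3 F [ 0.  -0.3 -0.4] | go [-3.35 -3.51  3.48] turn 0.12
```

Block 4 has been knocked aside: it is now near (457,-270). The third block is in the queue.

```bash
python3 - <<'E'
from h import *
togo([457,-270,150],95)
S=viewer.camera_info('scene');D=viewer.camera_info('side')
print('beaker',onz(S,152,256,0).round(),onz(D,386,447,0).round())
E
python3 -m inch '[[[-0.53,-0.53,0,0],[-0.53,-0.53,0,0],[-0.53,-0.53,0,0],[-0.53,-0.53,0,0],[-0.53,-0.53,0,0],[-0.53,-0.53,0,0],[-0.53,-0.53,0,0],[-0.53,-0.53,0,0],[0,0,0,0],[0,0,0,0]]]'
python3 - <<'E'
from h import *
togo([457,-270,150],95)
im,ci=grab('wrist','w13.png')
tan(im,ci,18,amin=300,roi=(100,0,540,320))
hsv=cv2.cvtColor(im,cv2.COLOR_RGB2HSV)
cv2.imwrite('pics/c13.png',im[100:340,120:520,::-1])
E
```

```text
t 31.9 at [619.2 -71.7 259.2] a 95.7 w 49.3 F [ 0.  -0.3 -0.4] | go [-4.53 -4.53  2.73] turn 0.12
beaker [ 472. -394.    0.] [ 457. -406.    0.]
t: 32.75
ee_pos: [466.3, -258.0, 258.6]
tcp_rot: [0.672, 0.74, -0.0, -0.001]
wrist_force: [0.3, 0.4, 0.4]
gripper_width: 49.1
t 32.8 at [ 466.3 -258.   258.6] a 95.5 w 49.1 F [0.3 0.4 0.4] | go [-0.28 -0.26  2.71] turn 0.09
732.5 [308.4 214.3] [20.7 43.1] 15.9 bbox (296, 192, 28, 45) [ 456.2 -267.6   18. ]
1776.5 [498.9 213.2] [37.4 62.5] 20.0 bbox (475, 183, 50, 59) [ 681.8 -244.5   18. ]
```

View pics/c13.png

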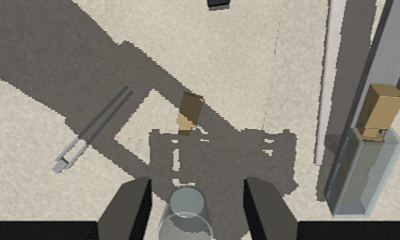

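Block 4 lies at crop (188,113) with its nose downwards and slightly left, at about -100°. The third queued block shows its nose downhill at the hood.

```bash
python3 -m inch '[[[-0.22,-0.27,0.6,0],[0,0,0.7,1],[0,0,0.7,1],[0,0,0.7,0.65],[0,0,0.6,0],[0,0,0,0],[0,0,0,0],[0,0,0,0]]]'
python3 - <<'E'
from h import *
togo([456,-268,26],79.6)
im,ci=grab('wrist','w14.png')
tan(im,ci,16,amin=300,roi=(200,0,440,320))
E
```

```text
t: 33.47
ee_pos: [458.8, -266.9, 129.5]
tcp_rot: [0.767, 0.642, 0.0, 0.0]
wrist_force: [-0.4, -0.5, 0.3]
gripper_width: 49.4
t 33.5 at [ 458.8 -266.9  129.5] a 79.9 w 49.4 F [-0.4 -0.5  0.3] | go [-0.04 -0.07  2.59] turn 0.05
1596.5 [314. 240.] [62. 30.] 90.0 bbox (299, 209, 31, 63) [ 455.9 -267.8   16. ]
```

```bash
python3 -m inch '[[[0.03,-0.06,0,0],[0,0,0.7,0],[0,0,0.7,0],[0,0,0.7,0],[0,0,0.48,0],[0,0,0,0],[0,0,0,0],[0,0,0,0]]]'
python3 -m inch '[[[0,0,0,0],[0,0,0,0],[0,0,0,0],[0,0,0,0],[0,0,0,0],[0,0,0,0]]]' 255 25
python3 - <<'E'
from h import *
togo([456,-268,26],79.6)
E
python3 -m inch '[[[0,0,-0.3,0],[0,0,-0.7,0],[0,0,-0.8,0],[0,0,-0.8,0],[0,0,-0.8,0],[0,0,-0.8,0],[0,0,-0.8,0],[0,0,-0.8,0],[0,0,0,0]]]'
python3 - <<'E'
from h import *
togo([619.4,-72.2,250],95.7)
E
```

```text
t: 34.18
ee_pos: [457.0, -266.5, 27.3]
tcp_rot: [0.767, 0.642, 0.0, 0.001]
wrist_force: [0.4, -0.8, -0.0]
gripper_width: 49.3
t: 34.68
ee_pos: [456.1, -265.9, 25.8]
tcp_rot: [0.767, 0.642, 0.0, 0.001]
wrist_force: [-0.3, 0.3, 5.7]
gripper_width: 23.7
t 34.7 at [ 456.1 -265.9   25.8] a 79.8 w 23.7 F [-0.3  0.3  5.7] | go [-0.05  0.01 -0.01] turn 0.04
t: 35.43
ee_pos: [458.0, -267.2, 265.8]
tcp_rot: [0.767, 0.642, 0.001, 0.006]
wrist_force: [0.6, -0.3, 1.3]
gripper_width: 23.9
t 35.4 at [ 458.  -267.2  265.8] a 79.8 w 23.9 F [ 0.6 -0.3  1.3] | go [5.51 3.1  0.4 ] turn -2.65
```

```bash
python3 -m inch '[[[0.787,0.443,0,0],[0.787,0.443,0,0],[0.787,0.443,0,0],[0.787,0.443,0,0],[0.787,0.443,0,0],[0.787,0.443,0,0],[0.787,0.443,0,0],[0,0,0,-1],[0,0,0,-1],[0,0,0,-0.65]]]'
python3 -m inch '[[[0,0,0.7,0],[0,0,0.7,0],[0,0,0.4,0],[0,0,0,0],[0,0,0,0],[0,0,0,0]]]'
python3 - <<'E'
from h import *
togo([619.5,-72,179],95.7)
im,ci=grab('wrist','w15.png')
tan(im,ci,170,amin=300,roi=(250,150,390,310))
g=cv2.cvtColor(im,cv2.COLOR_RGB2GRAY)
print(px(ci,[[618,-25,170]]))
E
```

```text
t: 36.27
ee_pos: [616.8, -69.6, 256.9]
tcp_rot: [0.668, 0.744, -0.0, -0.0]
wrist_force: [1.0, 0.1, -0.7]
gripper_width: 23.7
t: 36.77
ee_pos: [617.1, -70.6, 186.5]
tcp_rot: [0.671, 0.741, 0.0, 0.0]
wrist_force: [-1.2, -0.1, 0.2]
gripper_width: 23.7
t 36.8 at [617.1 -70.6 186.5] a 95.7 w 23.7 F [-1.2 -0.1  0.2] | go [-0.04  0.06  0.19] turn 0.0
2762.5 [317. 280.] [50. 58.] -0.0 bbox (292, 251, 51, 59) [616.4 -64.6 170. ]
[[327.71071497 209.43865239]]
```

```bash
python3 -m inch '[[[-0.04,0.06,0.18,0],[0,0,0,0],[0,0,0,0],[0,0,0,0]]]'
python3 - <<'E'
from h import *
togo([619.5,-72,179],95.7)
E
python3 -m inch '[[[0,0,0,0],[0,0,0,0],[0,0,0,0],[0,0,0,0],[0,0,0,0],[0,0,0,0],[0,0,0,0],[0,0,0,0]]]' 120
python3 -m inch '[[[0,0,-0.6,0],[0,0,-0.8,0],[0,0,-0.8,0],[0,0,-0.5,0],[0,0,0,0],[0,0,0,0],[0,0,0,0]]]'
python3 - <<'E'
from h import *
im,ci=grab('side','s16.png')
im2,c2=grab('scene','sc16.png')
print('side');tan(im,ci,12,amin=40,lo=(12,60,60),roi=(250,205,480,400))
print('scene');tan(im2,c2,12,amin=30,lo=(12,60,60),roi=(140,200,360,320))
# predicted queue body positions: block k centre at x=-(25+50k), z 12
a=np.radians(-84.2);d=np.array([np.cos(a)*.927,np.sin(a)*.927,-.3746]);n=np.array([np.cos(a)*.3746,np.sin(a)*.3746,.927])
F=np.array([615.7,-21.1,170.6])-n*8
for k in range(4): P=F+d*(345-25-50*k)+n*12; print(k,px(ci,P).round(),px(c2,P).round())
cv2.imwrite('pics/c16.png',np.hstack([cv2.resize(im2[215:340,140:350,::-1],(420,250),interpolation=2),cv2.resize(im[245:370,320:480,::-1],(320,250),interpolation=2)]))
togo([646,151.8,300],82.7)
E
```

```text
t: 37.15
ee_pos: [619.3, -72.0, 177.9]
tcp_rot: [0.671, 0.741, -0.0, -0.0]
wrist_force: [-0.3, -0.1, -0.2]
gripper_width: 23.7
t 37.1 at [619.3 -72.  177.9] a 95.7 w 23.7 F [-0.3 -0.1 -0.2] | go [-0.    0.   -0.03] turn 0.0
t: 37.82
ee_pos: [619.3, -72.0, 177.9]
tcp_rot: [0.671, 0.741, -0.0, -0.0]
wrist_force: [-1.1, 0.1, 0.0]
gripper_width: 48.8
t: 38.4
ee_pos: [619.0, -71.9, 284.7]
tcp_rot: [0.671, 0.741, -0.0, -0.001]
wrist_force: [-0.4, 0.0, -1.3]
gripper_width: 49.1
side
686.0 [399.1 284.2] [52.8 16.5] 54.3 bbox (378, 261, 40, 48) [ 685.5 -165.5   12. ]
2027.5 [444.  228.5] [47. 70.] 90.0 bbox (409, 205, 71, 48) [ 872.3 -103.8   12. ]
scene
743.5 [233.  286.9] [19.1 57.4] 67.0 bbox (207, 270, 55, 35) [ 577.7 -223.1   12. ]
0 [[439. 338.]] [[177. 313.]]
1 [[422. 316.]] [[201. 302.]]
2 [[406. 294.]] [[225. 292.]]
3 [[389. 273.]] [[250. 281.]]
t 38.5 at [618.5 -71.8 283.6] a 95.7 w 49.3 F [ 0.3  0.2 -0.9] | go [ 5.49  1.24 -0.41] turn 2.17
```

View pics/c16.png

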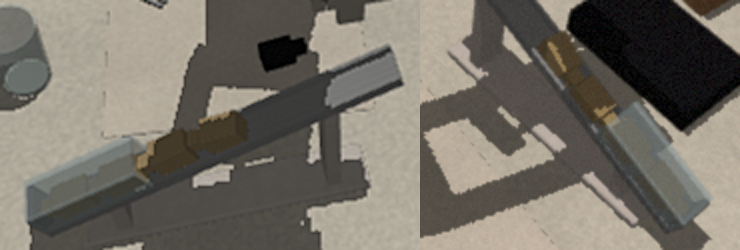

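All four blocks queue nose downhill; the two exposed ones match the predicted positions in both views. Now I'll pinch the bar of the open lid.

```bash
python3 -m inch '[[[0.78,0.21,0,0],[0.78,0.21,0,0],[0.78,0.21,0,0],[0.78,0.21,0,0],[0.78,0.21,0,0],[0.78,0.21,0,0],[0.78,0.21,0,0],[0,0,0,1],[0,0,0,1],[0,0,0,0.17]]]' 90
python3 -m inch '[[[0,0,0.6,0],[0,0,0.6,0],[0,0,0,0],[0,0,0,0]]]'
python3 - <<'E'
from h import *
togo([655,151.5,168],82.7)
im,ci=grab('wrist','w17.png')
print(px(ci,[[655.8,151.5,173],[650,103,173],[662,200,173]]).round(1))
g=cv2.cvtColor(im,cv2.COLOR_RGB2GRAY)
for row in (200,225): print(row,g[row,240:400:4].tolist())
E
```

```text
t: 39.33
ee_pos: [655.3, 152.0, 283.6]
tcp_rot: [0.752, 0.659, -0.001, -0.001]
wrist_force: [1.0, 0.3, 0.7]
gripper_width: 60.3
t: 39.67
ee_pos: [654.5, 150.5, 235.1]
tcp_rot: [0.75, 0.661, -0.002, -0.001]
wrist_force: [0.5, 0.4, -0.2]
gripper_width: 60.4
t 39.7 at [654.5 150.5 235.1] a 82.8 w 60.4 F [ 0.5  0.4 -0.2] | go [0.03 0.02 1.68] turn 0.01
[[319.7 258.8]
 [320.1 322.3]
 [319.8 186.8]]
200 [121, 180, 172, 111, 68, 87, 92, 94, 95, 68, 69, 71, 94, 94, 92, 92, 94, 102, 122, 150, 143, 113, 187, 160, 94, 89, 180, 182, 184, 183, 185, 184, 184, 189, 186, 189, 175, 185, 179, 180]
225 [173, 175, 167, 165, 60, 80, 94, 93, 91, 78, 70, 70, 89, 95, 93, 90, 92, 102, 116, 148, 142, 114, 183, 165, 93, 92, 193, 192, 187, 178, 185, 187, 189, 192, 198, 95, 90, 93, 96, 33]
```

```bash
python3 -m inch '[[[0,-0.02,0.6,0],[0,0,0.6,0],[0,0,0.43,0],[0,0,0,0],[0,0,0,0]]]'
python3 -m inch '[[[0,0,0,0],[0,0,0,0],[0,0,0,0],[0,0,0,0],[0,0,0,0],[0,0,0,0],[0,0,0,0]]]' 255 30
python3 - <<'E'
from h import *
togo([655.8,152,168],82.7)
u=np.array([.992,-.125]);H=np.array([591,160]);c=st()[1]
print('f',np.arctan2(c[2]-25,-(c[:2]-H)@u),'r',np.hypot(c[2]-25,(c[:2]-H)@u))
E
```

```text
t: 40.13
ee_pos: [655.4, 151.1, 173.4]
tcp_rot: [0.751, 0.661, -0.0, -0.0]
wrist_force: [-0.4, 0.1, 0.5]
gripper_width: 60.0
t: 40.72
ee_pos: [655.3, 151.2, 172.7]
tcp_rot: [0.751, 0.661, 0.0, 0.0]
wrist_force: [0.2, -0.1, 0.3]
gripper_width: 17.8
t 40.7 at [655.3 151.2 172.7] a 82.7 w 17.8 F [ 0.2 -0.1  0.3] | go [0.02 0.01 0.12] turn -0.0
f 1.9847502369923298 r 161.36481449971214
```

```bash
python3 -m inch '[[[0,0,0.08,0],[0,0,0,0],[0,0,0,0],[0,0,0,0],[0,0,0,0]]]'
python3 -m inch '[[[0,-0.25,-0.09,0],[0,-0.25,-0.09,0],[0,-0.29,-0.06,0],[0,-0.29,-0.06,0],[0,-0.295,-0.015,0],[0,-0.295,-0.015,0],[0,-0.295,0.03,0],[0,-0.295,0.03,0]]]'
python3 -m inch '[[[0,-0.285,0.07,0],[0,-0.285,0.07,0],[0,-0.27,0.11,0],[0,-0.27,0.11,0],[0,0,0,0]]]'
python3 - <<'E'
from h import *
togo([520,169,165],82.7)
E
```

```text
t: 41.13
ee_pos: [655.2, 151.3, 169.3]
tcp_rot: [0.751, 0.661, -0.0, -0.0]
wrist_force: [-0.6, 0.3, 1.3]
gripper_width: 8.8
t: 41.8
ee_pos: [566.2, 162.3, 181.3]
tcp_rot: [0.751, 0.66, 0.001, 0.001]
wrist_force: [1.2, -0.9, 0.2]
gripper_width: 9.0
t: 42.22
ee_pos: [519.8, 168.4, 165.4]
tcp_rot: [0.751, 0.661, -0.001, -0.0]
wrist_force: [-2.7, -1.3, 3.7]
gripper_width: 8.9
t 42.2 at [519.8 168.4 165.4] a 82.7 w 8.9 F [-2.7 -1.3  3.7] | go [0.02 0.   0.01] turn 0.0
```

```bash
python3 -m inch '[[[0,-0.25,0.15,0],[0,-0.25,0.15,0],[0,-0.225,0.19,0],[0,-0.225,0.19,0],[0,-0.195,0.22,0],[0,-0.195,0.22,0],[0,-0.16,0.245,0],[0,-0.16,0.245,0]]]'
python3 -m inch '[[[0,-0.12,0.27,0],[0,-0.12,0.27,0],[0,-0.08,0.28,0],[0,-0.08,0.28,0],[0,-0.04,0.29,0],[0,-0.04,0.25,0],[0,0,0,0],[0,0,0,0]]]'
python3 - <<'E'
from h import *
togo([435,180,33],82.7)
E
```

```text
t: 42.88
ee_pos: [454.8, 176.3, 100.9]
tcp_rot: [0.751, 0.661, -0.001, -0.0]
wrist_force: [-1.2, -3.6, 1.1]
gripper_width: 9.0
t: 43.55
ee_pos: [434.8, 178.7, 34.6]
tcp_rot: [0.751, 0.661, -0.002, -0.001]
wrist_force: [-6.8, -3.5, -1.4]
gripper_width: 8.8
t 43.5 at [434.8 178.7  34.6] a 82.7 w 8.8 F [-6.8 -3.5 -1.4] | go [0.03 0.   0.04] turn -0.0
```

```bash
python3 -m inch '[[[0,0,0.03,0],[0,0,0,0],[0,0,0,0],[0,0,0,0],[0,0,0,0],[0,0,0,0]]]' 145
python3 -m inch '[[[0,0,0,0],[0,0,-0.4,0],[0,0,-0.7,0],[0,0,-0.9,0],[0,0,-0.9,0],[0,0,-0.9,0],[0,0,-0.9,0],[0,-0.8,0,0],[0,-0.8,0,0],[0,0,0,0]]]'
python3 -m inch '[[[0,0,0,0],[0,0,0,0],[0,0,0,0],[0,0,0,0],[0,0,0,0],[0,0,0,0]]]'
python3 - <<'E'
from h import *
togo([435,180,33],82.7)
im,ci=grab('side','s18.png');im2,c2=grab('scene','sc18.png')
tan(im,ci,12,amin=40,lo=(12,60,60),roi=(250,245,480,400));tan(im2,c2,12,amin=30,lo=(12,60,60),roi=(140,200,360,320))
for f,b,rois in(('scene0.png',im2,{'lid':(365,215,480,275),'bar':(385,200,445,215),'bottle':(340,325,390,390),'beaker':(120,215,170,265)}),('side0.png',im,{'lid':(235,170,300,250),'bottle':(370,170,405,232),'beaker':(365,400,415,455)})):
    a=cv2.imread('pics/'+f)[:,:,::-1]
    for k,(x0,y0,x1,y1) in rois.items(): print(f,k,'diff',np.abs(a[y0:y1,x0:x1].astype(int)-b[y0:y1,x0:x1]).mean().round(1), 'frac>40',(np.abs(a[y0:y1,x0:x1].astype(int)-b[y0:y1,x0:x1]).max(2)>40).mean().round(3))
E
```

```text
t: 44.05
ee_pos: [437.2, 179.4, 35.1]
tcp_rot: [0.751, 0.661, 0.0, 0.0]
wrist_force: [-0.3, -0.4, -0.3]
gripper_width: 39.9
t: 44.88
ee_pos: [369.9, 188.0, 223.1]
tcp_rot: [0.75, 0.661, -0.0, -0.001]
wrist_force: [-1.3, -0.2, -0.3]
gripper_width: 40.3
t: 45.38
ee_pos: [373.5, 187.3, 222.4]
tcp_rot: [0.751, 0.66, -0.0, -0.0]
wrist_force: [0.3, 0.7, -0.3]
gripper_width: 39.8
t 45.4 at [373.5 187.3 222.4] a 82.7 w 39.8 F [ 0.3  0.7 -0.3] | go [0.02 1.55 4.73] turn -0.01
680.5 [399.1 284.4] [52.4 16.7] 55.1 bbox (379, 260, 39, 48) [ 685.3 -165.9   12. ]
53.0 [458.  248.5] [ 7. 14.] 90.0 bbox (451, 245, 15, 8) [ 857.4 -164.6   12. ]
581.0 [234.3 286.1] [17.6 59.8] 68.4 bbox (207, 270, 57, 35) [ 576.2 -220.6   12. ]
scene0.png lid diff 6.1 frac>40 0.064
scene0.png bar diff 23.5 frac>40 0.263
scene0.png bottle diff 2.7 frac>40 0.0
scene0.png beaker diff 3.1 frac>40 0.0
side0.png lid diff 12.4 frac>40 0.044
side0.png bottle diff 8.7 frac>40 0.0
side0.png beaker diff 11.8 frac>40 0.0
```

```bash
python3 -c "
from bench import r
print(r.close_job())"
```

```text
the job is handed in; nothing more can be done
None
```

The job is handed in, after about 45 s of the 210 s allowed. I opened the lid by its bar until it stayed open. Then I put four tan blocks in the chute nose downhill: the two from the fixture (its middle nest was empty) and the two from the bench. One bench block had been knocked aside during the run, so I located it again before picking it up. I then pinched the bar again and shut the lid. I left the black look-alikes alone.

**Last checks:**
- **Chute:** In the side and scene views, the two blocks outside the hood sit where the third and fourth in the queue should be. The first two are only faintly visible through the hood, so I couldn't check their noses directly; both went in nose first. The queue had not moved when I looked again after shutting the lid.
- **Lid:** It looks shut, as at the start, with few pixels changed (4–6%). The bar was back within about 2 mm of its shut position when I let go. The scene image differs around the bar (26% of pixels), which I put down to the gripper and its shadow without viewing that frame.
- **Bottle and beaker:** Their image areas show no large change from the start in either view.
- **Limits:** The largest wrist force I read was about 18 N. I only sampled it between moves, so brief peaks could have been missed. No check failed.

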